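# Find the hidden release and open the irrigation controller's battery door

## Robot

A 7-joint arm with a two-finger parallel gripper is mounted at the origin on the work surface. World frame = base frame: x ahead of the robot, y to its left, z up, the work surface at z = 0. Lengths are in m, angles in rad, forces in N, time in s.
With the tool pointing down it reaches from about 0.4 to 0.875 m from the base axis. Payload 19.3 kg.
Tool frame: the origin (TCP) lies midway between the tips of the shut fingers; the grasp point (between the pads) lies 19 mm behind it (bot.pinch_z is the distance from the TCP to the grasp point, in m); z points along the fingers, y is the line along which they close (so a half turn about z gives the same grasp; the last joint's range is limited). The gripper opens to 85 mm and grips with 20 to 120 N. Pads are 22 mm wide; open, the fingers measure 114 mm over their backs; the gripper's body (76 mm by 85 mm) begins 54 mm behind the grasp point. The pads swing forward as they close: fully open they stand 13 mm farther back than shut.
Start: joints at [-1.174, 0.521, -0.036, 1.599, 0.021, 1.021, -0.113], TCP at [0.281, 0.558, 0.231] pointing down, gripper open.
Joint ranges: [-2.91, 2.91], [-0.3, 2.13], [-1.5, 1.42], [0.17, 2.43], [-1.26, 4.41], [0.16, 1.93], [-2.52, 2.52]. Speed limits (rad/s): [1.89, 1.89, 2.39, 2.39, 3.01, 3.01, 3.01].

## Interface

Orientations are given as [roll, pitch, yaw] about the fixed x, y, z axes, in that order (R = Rz(yaw) Ry(pitch) Rx(roll)).
In Python, from workcell import observe, viewer, bot gives the robot as it stands. The module is installed in compiled form; this text tells all that it offers.
- The arm moves only by the tool play_rows, never from a script. Its argument "motion" is a list of rows, each a list of 7 numbers: the shift along the tool's x, y, z in cm, then the turn, a rotation vector about the tool's x, y, z in rad, then the opening, from -1 (shut) to 1 (fully open), so that 0 is half open. A call has exactly 5 rows; each row is the pose to reach, as a shift and turn from the pose commanded when the call began, along the tool's axes at that moment; what a row does not reach only later rows make up. A row lasts 1/10 s, in which the tool goes at most 50 mm and 8.59 degrees, less where a joint would pass 70% of its speed; a pose out of reach is approached as far as the arm can. A call with a gripper value outside its range is refused whole. The fingers move at their own pace and stop on an object; "squeeze" is the grip in N (left out, the last holds). Time passes only in rows, so rows that repeat a pose let the fingers close, or fill a call up. It gives the time, the measured TCP pose, the force, the opening and the grip force at its end, in the units of the state.
- observe(): the state, without advancing time (a new reading comes with each control period).
- viewer.grab_frame(name): name is "scene" or "top" or "wrist"; returns (picture, depth): 384x512x3 uint8, red, green, blue; 384x512 float32, m along the optical axis (not along the pixel's ray), 0 where there is no reading.
- viewer.camera_info(name): a dict with "fx", "fy", "cx", "cy" (pixels), "R" (3x3) and "t" (3): a world point X has camera coordinates R X + t. Camera axes: x right, y down, z forward; pixel columns grow to the right and rows downward; lengths in m; the calibration is good to about 2 mm. A picture is of the moment at which its call begins: read the wrist's pose just before it. camera_info takes no time and is no camera call; for the wrist camera it gives the pose at the moment of the call.
- bot.job_done(): hands the job in; it is judged then, once.
The state is a dict: "clock": time; "qpos": joint angles; "qd": joint speeds; "joint_efforts": joint torques, N m; "position": TCP position; "tool_rot": TCP orientation; "force": force on the tool from outside, world axes, zero at the start; "moment": the same for the moment, N m; "grip_width": finger opening in m; "finger_force": force on a finger pad.
Only numpy, scipy, OpenCV 4.12 (cv2) and the standard library are available. Lean on these libraries where they do the work, as an engineer would, in place of code of your own. Each camera call takes 0.05 s, during which the arm holds its last target. There are 200 camera calls.

## Task

The battery door of the irrigation controller on the potting bench is shut. Feel with a fingertip around its round green cap for the one outlined field that gives way (the other fields are solid), press that plate all the way in so that the battery door springs open, then take the hand away. Only press: leave the pot, the trowel and the two spare battery cells standing or lying where they are.

Things in the scene. Friction and masses are not known exactly. Their poses are not given: they have to be found in the camera images.
- controller: Pale grey box 200 (x) x 340 (y) x 70 (z) mm bolted to the bench. Origin: centre of its underside. Its -y half carries the round green cap, its +y half the flat green battery door (150 x 132 x 4 mm, on top, hinged along its edge next to the cap; its outer +y edge springs up to 75 mm above the box).
- cap_top (a point): Centre of the cap's flat top, 82 mm above the bench, at the controller's x 0, y -75 mm (its axes). Rigid disc 150 mm across, put on at an untold angle. Three alike outlined fields 120 degrees apart, centres 42 mm from the cap's centre, each 50 mm (along the rim) x 44 mm (along the radius): two are lines on solid cap, one is the flush release plate, same colour.
- release (a joint): How far the release plate is pressed in, m: 0 flush, 0.006 fully in. Straight down against a spring (1.5 N at first, 5 N fully in); returns by itself. Gap 1 mm all round: the whole fingertip must be on the plate, as a tip that overlaps its edge meets solid cap. The catch lets go at about 4 to 5 mm.
- door (a joint): Opening angle of the battery door, rad: about 0 shut, 0.6 fully sprung open. A hidden bolt holds it shut until the release plate is pressed in; then its spring lifts it and holds it open.
- pot: Empty black nursery pot, open at the top, 96 mm across, 95 mm high, upright and loose. Origin: centre of its underside.
- cell_a: Spare battery cell, black and copper cylinder 33 mm across, 60 mm high, standing loose beside the controller. Origin: centre of its underside.
- cell_b: Second spare battery cell, the same.
- trowel: Hand trowel lying flat and loose, about 290 mm long along its x, wooden handle (28 mm thick) to -x, steel blade 55 mm wide to +x. Origin: on the bench under the handle's front end.
There are look-alikes about, which are no part of the job. Leave any purple look-alike of the cell_b alone.

How it is judged:
By the outcome, as a careful person would: the job done as asked, in the order asked, and still so for the second after the job is handed in, with the robot touching nothing.
It also fails if it takes over 72 s, if anything falls off the work surface, if the arm or the gripper's body presses on something with over 40 N, if the wrist force passes 120 N, or if a joint passes its speed limit or range.

## Working session

There is one attempt and no reset: what is moved stays moved. The work goes in short steps, Python scripts to look and compute and a tool call to move; the robot and the scene stay as the last step left them, time stands still between calls to the robot, and variables do not carry over. Pictures are saved under pics/ and viewed, at most 10 in all, crops included, and the job is handed in when it is done.

Besides the shell and the picture viewer there is one more tool, called after "Request:" in YAML: its name, and indented under it one key for each argument. play_rows: Moves the arm, as the interface text tells. Its arguments: {"type":"object","properties":{"motion":{"type":"array"},"squeeze":{"type":"number"}},"required":["motion"]}

```bash
mkdir -p pics
python3 - <<'E'
from workcell import observe, viewer, bot
import cv2,numpy as np
s=observe();print(s)
ims=[]
for n in ["scene","top"]:
    p,d=viewer.grab_frame(n);i=viewer.camera_info(n);np.savez(f"{n}.npz",p=p,d=d,**i)
    cv2.imwrite(f"pics/{n}.png",p[:,:,::-1]);print(i)
E
```

```text
{'clock': 0.0, 'qpos': array([-1.17421208,  0.52201582, -0.03630263,  1.60000531,  0.02118258,
        1.02111398, -0.11279331]), 'qd': array([-0.00080823, -0.00202954,  0.00040664,  0.00036713, -0.00057582,
       -0.00159755,  0.00064164]), 'joint_efforts': array([-1.75703855e-03, -9.27100754e+01,  1.97935089e+00, -3.69936204e+01,
        1.78254145e-02,  8.22803500e-03,  6.67732451e-06]), 'position': array([0.28114806, 0.55780896, 0.23072585]), 'tool_rot': array([-3.14043742e+00,  8.09950802e-05,  2.67477454e+00]), 'force': array([-0.67439453,  0.43600116,  0.16105411]), 'moment': array([-0.04589904,  0.02329625, -0.02492531]), 'finger_force': 0.0, 'grip_width': 0.08547182704783522}
{'fx': 355.3197162371548, 'fy': 355.3197162371548, 'cx': 264.8586401105954, 'cy': 193.52723906053853, 'R': array([[-0.32375179,  0.94607944,  0.01088478],
       [ 0.78691899,  0.27563817, -0.55207075],
       [-0.52530304, -0.17016845, -0.83372622]]), 't': array([ 0.10985673, -0.49518571,  1.32291207])}
{'fx': 434.1147674059036, 'fy': 434.1147674059036, 'cx': 255.20837514657177, 'cy': 189.73268445259842, 'R': array([[-0.02846941, -0.99956441, -0.00777666],
       [-0.99477309,  0.02909443, -0.09787757],
       [ 0.09806119,  0.0049495 , -0.99516808]]), 't': array([0.12248147, 0.62038213, 1.2741074 ])}
```

View pics/top.png

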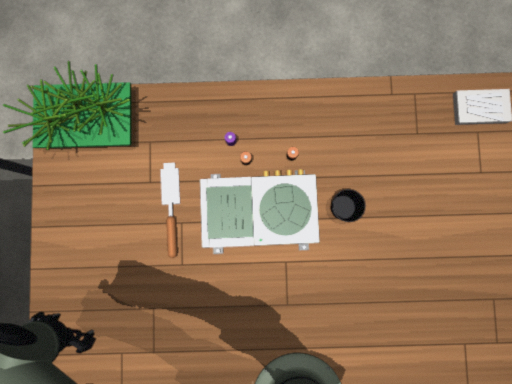

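View pics/scene.png

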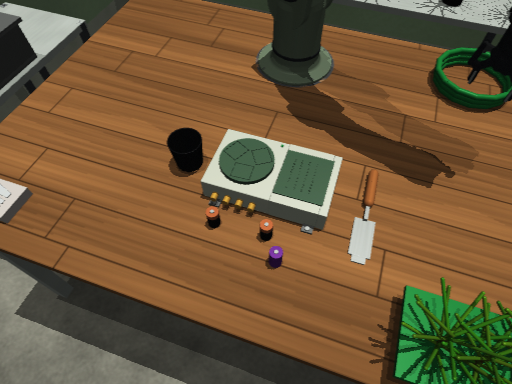

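The top view shows the cap around (285,209), with three fields: up (285,195), lower right (298,216) and lower left (273,217). The pot is at (347,205), the cells at (246,157) and (292,153), and the purple look-alike at (231,138). Next I measure the cap and fields.

```bash
cat > h.py <<'E'
import numpy as np,cv2
def ray(i,uv,z):
    R,t=i["R"],i["t"];c=-R.T@t
    d=R.T@np.array([(uv[0]-i["cx"])/i["fx"],(uv[1]-i["cy"])/i["fy"],1.]);return c+d*(z-c[2])/d[2]
def proj(i,X):
    q=i["R"]@np.asarray(X)+i["t"];return np.array([i["fx"]*q[0]/q[2]+i["cx"],i["fy"]*q[1]/q[2]+i["cy"]])
def rect(i,p,c,z,half=.1,n=700):
    """top-down metric picture of plane z: up = +x, left = +y"""
    w=[(c[0]+half,c[1]+half),(c[0]+half,c[1]-half),(c[0]-half,c[1]-half),(c[0]-half,c[1]+half)]
    src=np.float32([proj(i,(*a,z)) for a in w]);dst=np.float32([(0,0),(n,0),(n,n),(0,n)])
    return cv2.warpPerspective(p,cv2.getPerspectiveTransform(src,dst),(n,n),flags=cv2.INTER_CUBIC)
E
python3 - <<'E'
from h import *
for n,box in (("top",(200,320,170,250)),("scene",(205,345,125,225))):
    f=np.load(n+".npz");p=f["p"];i={k:f[k] for k in("fx","fy","cx","cy","R","t")}
    q=p.astype(int);m=((q[:,:,1]-q[:,:,0]>12)&(q[:,:,1]>=q[:,:,2])).astype(np.uint8)
    b=np.zeros_like(m);b[box[2]:box[3],box[0]:box[1]]=m[box[2]:box[3],box[0]:box[1]]
    b=cv2.morphologyEx(b,cv2.MORPH_CLOSE,np.ones((3,3)))
    for c in cv2.findContours(b,0,2)[0]:
        if cv2.contourArea(c)<300: continue
        P=np.array([ray(i,x[0],.082)[:2] for x in c])
        (cx,cy),r=cv2.minEnclosingCircle(P.astype(np.float32)*1000);print(n,"centre",cx,cy,"r",r,"rect",cv2.minAreaRect(P.astype(np.float32)*1000))
E
```

```text
top centre 558.3839721679688 181.04124450683594 r 96.9310531616211 rect ((558.414306640625, 180.62538146972656), (148.2765350341797, 129.9882354736328), 0.8478047251701355)
top centre 560.5232543945312 20.777347564697266 r 74.55099487304688 rect ((560.9306640625, 20.255279541015625), (145.91091918945312, 146.84188842773438), 43.38758087158203)
scene centre 562.9119873046875 183.39720153808594 r 97.30626678466797 rect ((563.5548706054688, 183.72454833984375), (148.52867126464844, 129.9488983154297), 0.8451125025749207)
scene centre 559.8986206054688 22.267858505249023 r 75.92890930175781 rect ((559.5425415039062, 21.909385681152344), (148.3146514892578, 148.920654296875), 19.46039581298828)
```

The cap centre is about (0.560, 0.021), and its radius of 75 mm matches. Next I rectify both views to get the field angle.

Run:
```python
from h import *
o=[]
for n,c in (("top",(.5605,.0208)),("scene",(.5597,.0221))):
    f=np.load(n+".npz");i={k:f[k] for k in("fx","fy","cx","cy","R","t")}
    r=rect(i,f["p"],c,.082,.08,400);r=cv2.convertScaleAbs(r,alpha=1.6)
    cv2.drawMarker(r,(200,200),(255,0,0));o.append(r)
cv2.imwrite("pics/rect.png",np.hstack(o)[:,:,::-1])
```

```text
(no output)
```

View pics/rect.png

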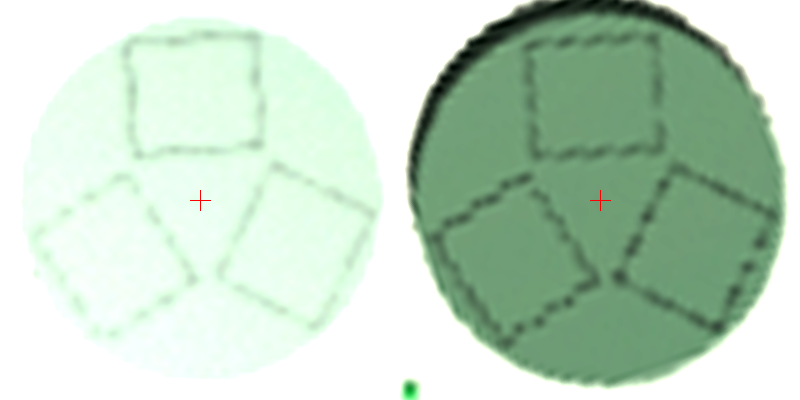

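Fields in world coordinates: F1 (.602,.023), F2 (.542,-.017), F3 (.5365,.0555). The tool's current yaw already lines up with F2, so I go there first with the fingers shut, staying high.

Request:
play_rows:
  motion:
    - [-2,-1.6,0,0,0,0,-1]
    - [-5.6,-4.5,0,0,0,0,-1]
    - [-9.2,-7.4,0,0,0,0,-1]
    - [-12.8,-10.3,0,0,0,0,-1]
    - [-16.4,-13.2,0,0,0,0,-1]

```text
clock: 0.6
position: [0.3687, 0.3646, 0.2311]
tool_rot: [-3.141, -0.0, 2.675]
force: [0.7, 0.4, -0.1]
grip_width: 0.0123
finger_force: 0.0
```

Request:
play_rows:
  motion:
    - [-3.3,-2.6,0,0,0,0,-1]
    - [-6.6,-5.3,0,0,0,0,-1]
    - [-9.9,-7.9,0,0,0,0,-1]
    - [-13.2,-10.6,0,0,0,0,-1]
    - [-16.4,-13.2,0,0,0,0,-1]

```text
clock: 1.1
position: [0.4557, 0.173, 0.2313]
tool_rot: [-3.141, -0.0, 2.675]
force: [0.3, -0.1, -0.7]
grip_width: 0.0001
finger_force: 0.0
```

Request:
play_rows:
  motion:
    - [-3.6,-2.9,0,0,0,0,-1]
    - [-7.2,-5.8,0,0,0,0,-1]
    - [-10.8,-8.7,0,0,0,0,-1]
    - [-14.4,-11.6,0,0,0,0,-1]
    - [-16.4,-13.2,0,0,0,0,-1]

```text
clock: 1.6
position: [0.5431, -0.0208, 0.2312]
tool_rot: [-3.141, 0.0, 2.672]
force: [-0.1, 1.1, 0.8]
grip_width: -0.0003
finger_force: 0.0
```

Request:
play_rows:
  motion:
    - [0,0,0,0,0,0,-1]
    - [0,0,0,0,0,0,-1]
    - [0,0,0,0,0,0,-1]
    - [0,0,0,0,0,0,-1]
    - [0,0,0,0,0,0,-1]

```text
clock: 2.1
position: [0.5423, -0.0162, 0.2314]
tool_rot: [3.141, 0.0, 2.676]
force: [-0.1, -0.6, -0.4]
grip_width: -0.0
finger_force: 0.0
```

Request:
play_rows:
  motion:
    - [0,0,3,0,0,0,-1]
    - [0,0,6.5,0,0,0,-1]
    - [0,0,10,0,0,0,-1]
    - [0,0,12.5,0,0,0,-1]
    - [0,0,13.8,0,0,0,-1]

```text
clock: 2.6
position: [0.5415, -0.0165, 0.0914]
tool_rot: [-3.14, -0.002, 2.675]
force: [0.1, -0.6, -0.3]
grip_width: 0.0002
finger_force: 0.0
```

Request:
play_rows:
  motion:
    - [0,0,0.2,0,0,0,-1]
    - [0,0,0.5,0,0,0,-1]
    - [0,0,0.8,0,0,0,-1]
    - [0,0,1.1,0,0,0,-1]
    - [0,0,1.3,0,0,0,-1]

```text
clock: 3.1
position: [0.543, -0.0169, 0.0818]
tool_rot: [3.141, 0.001, 2.675]
force: [-17.9, 1.1, 66.8]
grip_width: -0.0002
finger_force: 33.6
```

F2 is solid (66.8 N at z .082). I lift, then move to F3 and turn to align with it.

Request:
play_rows:
  motion:
    - [0,0,-1.5,0,0,0,-1]
    - [0.8,1.2,-2,0,0,0.13,-1]
    - [1.8,2.8,-2,0,0,0.26,-1]
    - [2.8,4.5,-2,0,0,0.4,-1]
    - [3.8,6.2,-2,0,0,0.53,-1]

```text
clock: 3.6
position: [0.5365, 0.0563, 0.1008]
tool_rot: [3.141, 0.0, 2.139]
force: [-0.8, -0.1, -0.0]
grip_width: 0.0
finger_force: 0.0
```

Request:
play_rows:
  motion:
    - [0,0,0,0,0,0,-1]
    - [0,0,0.2,0,0,0,-1]
    - [0,0,0.5,0,0,0,-1]
    - [0,0,0.8,0,0,0,-1]
    - [0,0,1.0,0,0,0,-1]

```text
clock: 4.1
position: [0.5363, 0.0548, 0.09]
tool_rot: [-3.141, -0.0, 2.144]
force: [0.6, 0.8, 0.2]
grip_width: 0.0004
finger_force: 0.0
```

Request:
play_rows:
  motion:
    - [0,0,0.2,0,0,0,-1]
    - [0,0,0.4,0,0,0,-1]
    - [0,0,0.6,0,0,0,-1]
    - [0,0,0.8,0,0,0,-1]
    - [0,0,0.85,0,0,0,-1]

```text
clock: 4.6
position: [0.5365, 0.0555, 0.0821]
tool_rot: [3.141, -0.0, 2.145]
force: [-4.7, -0.0, 16.8]
grip_width: -0.0001
finger_force: 8.6
```

F3 is solid too (16.8 N at z .082), so the plate is F1.

Request:
play_rows:
  motion:
    - [0,0,-1.2,0,0,0,-1]
    - [-1.3,0.8,-1.8,0,0,0.13,-1]
    - [-2.9,1.7,-1.8,0,0,0.26,-1]
    - [-4.6,2.7,-1.8,0,0,0.4,-1]
    - [-6.3,3.7,-1.8,0,0,0.53,-1]

```text
clock: 5.1
position: [0.6025, 0.0226, 0.1006]
tool_rot: [3.141, -0.0, 1.609]
force: [-0.5, -0.2, -1.1]
grip_width: 0.0
finger_force: 0.0
```

Request:
play_rows:
  motion:
    - [0,0,0,0,0,0,-1]
    - [0,0,0.3,0,0,0,-1]
    - [0,0,0.6,0,0,0,-1]
    - [0,0,0.9,0,0,0,-1]
    - [0,0,1.1,0,0,0,-1]

```text
clock: 5.6
position: [0.6013, 0.023, 0.0886]
tool_rot: [-3.141, -0.0, 1.616]
force: [-0.4, 0.7, -0.9]
grip_width: 0.0001
finger_force: 0.0
```

Request:
play_rows:
  motion:
    - [0,0,0.2,0,0,0,-1]
    - [0,0,0.4,0,0,0,-1]
    - [0,0,0.6,0,0,0,-1]
    - [0,0,0.8,0,0,0,-1]
    - [0,0,0.85,0,0,0,-1]

```text
clock: 6.1
position: [0.6017, 0.0227, 0.0802]
tool_rot: [-3.142, 0.0, 1.615]
force: [-1.3, 0.2, 2.8]
grip_width: -0.0003
finger_force: 1.7
```

F1 gives way (2.8 N, already 2 mm in). I press it the rest of the way.

Request:
play_rows:
  motion:
    - [0,0,0.1,0,0,0,-1]
    - [0,0,0.2,0,0,0,-1]
    - [0,0,0.3,0,0,0,-1]
    - [0,0,0.4,0,0,0,-1]
    - [0,0,0.43,0,0,0,-1]

```text
clock: 6.6
position: [0.6017, 0.0227, 0.0761]
tool_rot: [3.142, -0.0, 1.615]
force: [-3.1, 0.7, 9.5]
grip_width: -0.0001
finger_force: 4.8
```

Run:
```python
from workcell import observe, viewer
import cv2
s=observe();print(s["position"],s["force"])
p,d=viewer.grab_frame("scene");cv2.imwrite("pics/press.png",p[:,:,::-1])
```

```text
[0.60169615 0.02268598 0.07606038] [-3.07692688  0.74811949  9.47721791]
```

View pics/press.png

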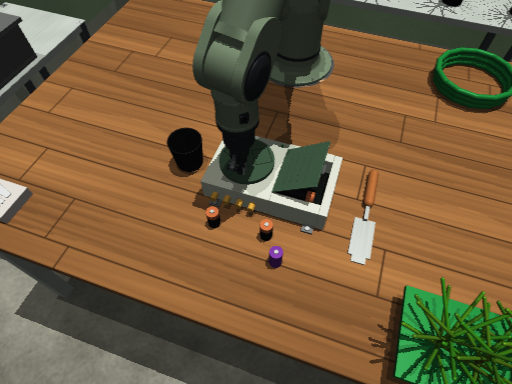

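The plate is fully in: z is .0761 with 9.5 N, against the end stop. The picture shows the door sprung open around (303,168), with everything else undisturbed. I lift the hand straight up.

Request:
play_rows:
  motion:
    - [0,0,-1,0,0,0,-1]
    - [0,0,-4,0,0,0,-1]
    - [0,0,-8,0,0,0,-1]
    - [0,0,-12,0,0,0,-1]
    - [0,0,-15,0,0,0,-1]

```text
clock: 7.15
position: [0.6019, 0.0225, 0.2289]
tool_rot: [3.14, -0.0, 1.614]
force: [-0.5, -0.1, 0.2]
grip_width: 0.0002
finger_force: 0.0
```

Request:
play_rows:
  motion:
    - [0,0,-2,0,0,0,-1]
    - [0,0,-4,0,0,0,-1]
    - [0,0,-5,0,0,0,-1]
    - [0,0,-5,0,0,0,-1]
    - [0,0,-5,0,0,0,-1]

```text
clock: 7.65
position: [0.6014, 0.0228, 0.2753]
tool_rot: [-3.141, 0.0, 1.615]
force: [0.2, -0.3, -0.0]
grip_width: 0.0001
finger_force: 0.0
```

Run:
```python
from workcell import observe, viewer
import cv2
s=observe();print(s["position"],s["force"],abs(s["qd"]).max())
p,d=viewer.grab_frame("scene");cv2.imwrite("pics/end.png",p[:,:,::-1])
```

```text
[0.60137609 0.02278214 0.27532051] [ 0.23885754 -0.26976318 -0.00293182] 0.012818172090502102
```

View pics/end.png

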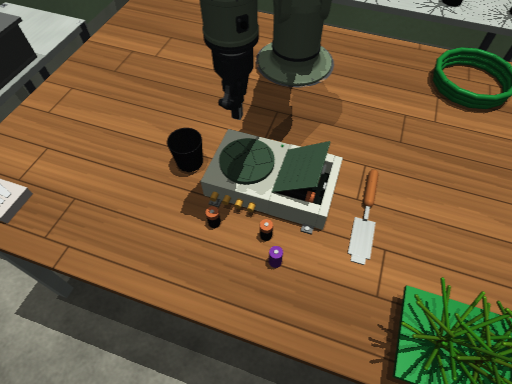

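The door stays open at about (303,168), the hand is clear, and the pot, cells and trowel have not moved.

```bash
python3 -c "
from workcell import bot;print(bot.job_done())"
```

```text
the job is handed in; nothing more can be done
None
```

The release plate was pressed fully in, the battery door sprang open and stayed open, and the hand is clear with the pot, cells and trowel unmoved; one fingertip probe hit a solid field at 66.8 N, under the 120 N wrist limit but above the 40 N limit, which I took to cover only the arm and gripper body.

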